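# Read the control vial through the green filter

## Robot

A 6-joint arm with a two-finger parallel gripper is mounted at the origin on a cart in front of the work surface, level with it; the furniture and walls round the work are solid. World frame = base frame: x ahead of the robot, y to its left, z up, the work surface at z = 0. Lengths are in m, angles in degrees, forces in N, time in s.
With the tool pointing down it reaches from about 0.4 to 0.825 m from the base axis. Payload 7 kg.
Tool frame: the origin (TCP) lies between the finger pads; the fingertips stand 14 mm ahead of it and the grasp point (between the pads) lies 5 mm behind it; z points along the fingers, y is the line along which they close (so a half turn about z gives the same grasp; the last joint's range is limited). The gripper opens to 88 mm and grips with 3 to 60 N. Pads are 19 mm wide; open, the fingers measure 130 mm over their backs; the gripper's body (78 mm by 193 mm) begins 47 mm behind the grasp point.
Start: joints at [-56.717, 20.546, 0.682, 0, -70.136, -16.507], TCP at [0.195, -0.646, 0.241] pointing down, gripper open.
Joint ranges: [-176.03, 176.03], [-82.01, 121.73], [-58.28, 71.71], [-173.87, 95.51], [-174.79, -0.11], [-173.66, 173.66]. Speed limits (degrees/s): [136.94, 136.94, 172.46, 180, 180, 180].

## Interface

Orientations are given as [roll, pitch, yaw] about the fixed x, y, z axes, in that order (R = Rz(yaw) Ry(pitch) Rx(roll)).
In Python, from plant import status, cams, job gives the robot as it stands. The module is installed in compiled form; this text tells all that it offers.
- The arm moves only by the tool step_arm, never from a script. Its arguments are lists of equal length, an entry for each row: "xyz": the shift along the tool's x, y, z each as a share of 20 cm, from -1 to 1, a list of three; "yaw": the turn about the tool's z as a share of 360 degrees, from -1 to 1; "claw": the closure, from -1 (fully open) to 1 (shut). A call has 1 to 20 rows; each row is the pose to reach, as a shift and turn from the pose commanded when the call began, along the tool's axes at that moment, turning the shorter way round; what a row does not reach only later rows make up. A row lasts 1/12 s, in which the tool goes at most 41.7 mm and 7.16 degrees, less where a joint would pass 70% of its speed; a pose out of reach is approached as far as the arm can. A call with a number of a shift or a turn outside -1 to 1 is refused whole. A call with a gripper value outside its range is refused whole. The fingers move at their own pace and stop on an object; "grip_force" is the grip in N (left out, the last holds). Time passes only in rows, so rows that repeat a pose let the fingers close. It gives the time, the measured TCP pose, the force, the opening and the grip force at its end, in the units of the state.
- status.get_state(): the state, without advancing time (a new reading comes with each control period).
- cams.capture(name): name is "scene" or "side" or "wrist"; returns (picture, depth): 384x512x3 uint8, blue, green, red; 384x512 float32, m along the optical axis (not along the pixel's ray), 0 where there is no reading.
- cams.calibration(name): a dict with "mtx" (3x3 intrinsics, pixels), "camera_from_world" (4x4, takes a point from world to camera coordinates); the wrist camera has in their place "T_tool_cam" (4x4, takes a point from camera to tool coordinates, whose origin is the TCP and whose axes are the flange's). Camera axes: x right, y down, z forward; pixel columns grow to the right and rows downward; lengths in m; the calibration is good to about 2 mm. A picture is of the moment at which its call begins: read the wrist's pose just before it. calibration takes no time and is no camera call.
- job.close_job(): hands the job in; it is judged then, once.
The state is a dict: "time_s": time; "joints": joint angles; "qd": joint speeds; "joint_torque": joint torques, N m; "tcp_pos": TCP position; "eef_rot": TCP orientation; "contact_force": force on the tool from outside, world axes, zero at the start; "moment": the same for the moment, N m; "gripper_width": finger opening in m; "gripper_force": force on a finger pad.
Only numpy, scipy, OpenCV 4.12 (cv2) and the standard library are available. Lean on these libraries where they do the work, as an engineer would, in place of code of your own. Each camera call takes 0.05 s, during which the arm holds its last target. There are 200 camera calls.

## Task

Take a green reading of the control vial in the bench photometer: flick the grey filter wheel round by its lobed edge, click by click, until the green filter has clicked home under the white ring, and push the open lid shut over the vial. With both done, press the red measure key right down and let it go. Only touch and push, without forcing anything, and leave the vial in its well and the loose things beside the photometer where they are.

Things in the scene. Friction and masses are not known exactly. Their poses are not given: they have to be found in the camera images.
- photometer: white and grey bench photometer, fixed, 140 mm deep (x), 250 mm wide (y); deck 58 mm high, rear console (its left part, x +31 to +67 mm) 83 mm high. Origin: centre of its underside; +x to its rear, +y to its left, z up. Front face at x = -70 mm
- filter_wheel (a joint): turn of the grey filter wheel on its upright axis, rad, anticlockwise from above positive, either way, no limit. Six filters, six sprung click stops 1.047 apart; 0 or any whole turn = green under the white ring; +1 click yellow, then orange, red, violet, blue. Pushed past half a click (0.52) it springs on to the next stop, else back. Rarely it starts poised half-way. Edge push 2 to 6 N
- wheel_axis (a point): fixed point on the wheel's axis, mid-height of its edge (67.5 mm up). Wheel: disc of 38.5 mm radius, 10 mm thick, with six round-ended lobes 17 mm wide, tips 59 mm from the axis, one beyond each filter: at a click stop one lobe points straight to the front (-x). The front lobes overhang the front face, which is 34 mm before the axis, so a fingertip fits down between two lobes
- green_filter (a point): centre of the top of the green filter glass (20 mm across, 25 mm from the wheel's axis); it goes round with the wheel
- beam_ring (a point): fixed point on the wheel's top at the centre of the white ring (31 mm outside) that stands on a short arm 3 mm above the wheel, 25 mm behind the wheel's axis. The filter under this ring is the one in use
- chamber_lid (a joint): angle of the black light-shield lid (64 x 60 x 10 mm), rad: 0 is shut flat over the well, 1.95 is open, leaning back against its stop. It is hinged along its rear edge, weighs 60 g, swings freely, and falls shut by itself once pushed forward past upright (1.57)
- lid_edge (a point): outer end of the lid's thumb tab, 24 mm wide, 70 mm from the hinge line: the top edge of the lid when it is open, its front edge when shut
- lid_hinge (a point): middle of the lid's hinge line, fixed, which runs along the photometer's y; 38 mm behind the photometer's centre, 59.5 mm above the worktop. The well (26 mm hole) is 36 mm in front of it
- measure_key_top (a point): centre of the top face of the round red measure key (18 mm across), which moves down with the key. Its black collar lies lower, so a fingertip broader than the key can press it right down
- measure_key (a joint): travel of the red key, m: 0 is up, 0.005 is right down, which takes 4 N; a spring raises it
- vial_in_well: brown control vial with white cap, 22 x 24 x 47 mm, standing sunk in the photometer's well, its cap just below the deck. Origin: centre of its underside. Leave it there
- blue_vial: loose blue vial with white cap, 22 x 24 x 47 mm, beside the photometer; origin at the centre of its underside. Leave it alone
- sample_pot: loose white sample pot with yellow lid, 63 mm across, 71 mm high, beside the photometer; origin at the centre of its underside. Leave it alone
- petri_dish: loose round white dish, 61 mm across, 13 mm high, beside the photometer; origin at the centre of its underside. Leave it alone

How it is judged:
By the outcome, as a careful person would: the job done as asked, in the order asked, and still so for the second after the job is handed in, with the robot touching nothing.
It also fails if it takes over 58 s, if anything falls off the work surface, if the arm or the gripper's body presses on something with over 40 N, if the wrist force passes 120 N, or if a joint passes its speed limit or range.

## Working session

There is one attempt and no reset: what is moved stays moved. The work goes in short steps, Python scripts to look and compute and a tool call to move; the robot and the scene stay as the last step left them, time stands still between calls to the robot, and variables do not carry over. Pictures are saved under pics/ and viewed, at most 10 in all, crops included, and the job is handed in when it is done.

Besides the shell and the picture viewer there is one more tool, called after "Request:" as name(argument=value, ...), one argument or row to a line, values as JSON. step_arm: Moves the arm, as the interface text tells. Shift numbers are shares of 20 cm and turn numbers shares of 360 degrees, none past 1 either way. Its arguments: {"type":"object","properties":{"xyz":{"type":"array"},"yaw":{"type":"array"},"claw":{"type":"array"},"grip_force":{"type":"number"}},"required":["xyz","yaw","claw"]}

```bash
mkdir -p pics
cat > h.py <<'E'
import numpy as np, cv2
from plant import status, cams, job
def grab(name,fn=None):
    p,d=cams.capture(name); 
    np.savez(''+name+'.npz',p=p,d=d)
    if fn: cv2.imwrite('pics/'+fn,p)
    return p,d
def world(name,u,v,d):
    c=cams.calibration(name); K=np.array(c['mtx']); z=d
    pc=np.array([(u-K[0,2])/K[0,0]*z,(v-K[1,2])/K[1,1]*z,z,1])
    return (np.linalg.inv(np.array(c['camera_from_world']))@pc)[:3]
def proj(name,P):
    c=cams.calibration(name); q=(np.array(c['camera_from_world'])@np.append(P,1))[:3]
    q=np.array(c['mtx'])@q; return q[:2]/q[2]
E
python3 - <<'E'
from h import *
a,_=grab('scene'); b,_=grab('side')
cv2.imwrite('pics/a.png',a); cv2.imwrite('pics/b.png',b)
print(status.get_state())
for n in('scene','side'):
  c=cams.calibration(n);print(c['mtx'][0],np.linalg.inv(c['camera_from_world'])[:3].round(3))
E
```

```text
{'time_s': 0.1, 'joints': array([-5.67145809e+01,  2.05880790e+01,  6.39910263e-01, -2.01305086e-02,
       -7.01353454e+01, -1.65063222e+01]), 'qd': array([ 0.01155997, -0.08786   ,  0.15580225, -0.00214343,  0.00266628,
        0.03149594]), 'joint_torque': array([-2.03228039e-03, -5.84163094e+01,  2.93750238e+01,  7.01557025e+00,
        1.01719241e-02, -5.94124822e-05]), 'tcp_pos': array([ 0.19472637, -0.64587119,  0.23970713]), 'eef_rot': array([ 1.79914550e+02, -5.58556640e-03, -1.63227753e+02]), 'contact_force': array([ 0.24437043, -0.58015314, -0.23051074]), 'moment': array([ 0.02498218, -0.06966475, -0.02682296]), 'gripper_force': 0.0, 'gripper_width': 0.08766240172960751}
[394.53128705   0.         253.89384888] [[-0.984 -0.145  0.101  0.434]
 [-0.176  0.768 -0.616  0.532]
 [ 0.012 -0.624 -0.781  0.88 ]]
[494.16003044   0.         259.31257005] [[ 0.985  0.15  -0.086  0.677]
 [ 0.173 -0.817  0.55  -0.792]
 [ 0.012 -0.556 -0.831  1.154]]
```

View pics/a.png

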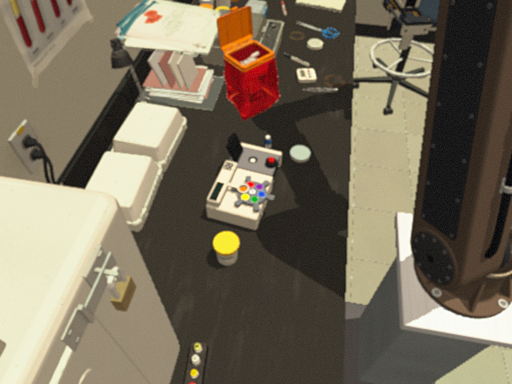

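View pics/b.png

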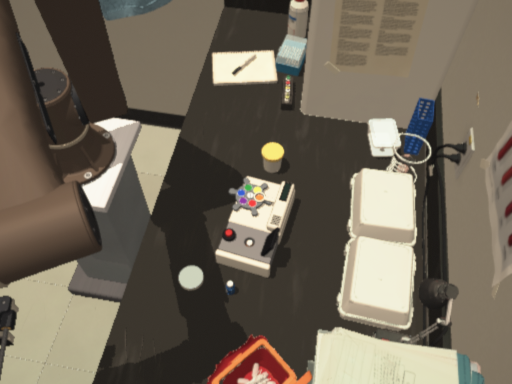

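The photometer is at about (240,185) in the scene view and (258,225) in the side view. Its front faces the robot, the wheel is at its left end, and the lid is open. Next I'll enlarge both.

Run:
```python
from h import *
s=np.load('side.npz');c=np.load('scene.npz')
a=cv2.resize(s['p'][165:285,205:305],None,fx=5,fy=5,interpolation=cv2.INTER_CUBIC)
cv2.imwrite('pics/c.png',a)
b=cv2.resize(c['p'][130:235,200:300],None,fx=5,fy=5,interpolation=cv2.INTER_CUBIC)
out=np.zeros((600,500,3),np.uint8);cv2.imwrite('pics/d.png',b)
```

```text
(no output)
```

View pics/c.png

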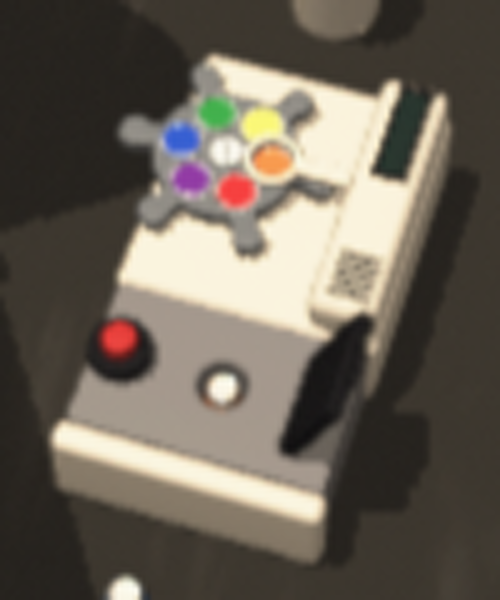

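View pics/d.png

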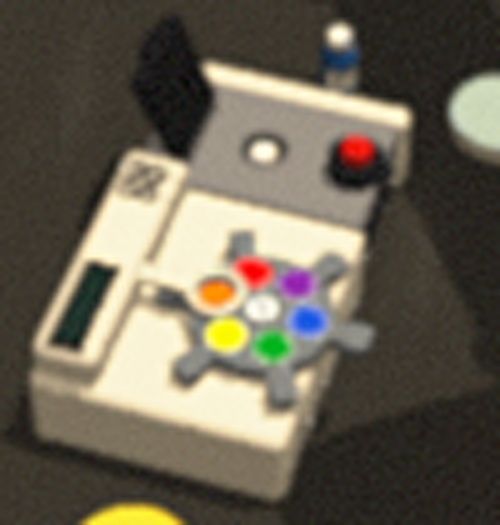

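```bash
cat > tri.py <<'E'
from h import *
S=dict(hub=(226,152),ring=(272,160),key=(120,336),cap=(222,387),FR=(60,430),RR=(324,508),FL=(210,58),tabtop=(365,322),lobeF=(122,129),lobeFR=(143,216),lobeFL=(204,68),blue=(181,138))
C=dict(hub=(263,307),ring=(216,293),key=(358,150),cap=(265,151),FR=(410,106),RR=(205,66),FL=(290,446),tabtop=(172,20),lobeF=(371,338),lobeFR=(343,260),lobeFL=(284,405),blue=(307,321))
P={}
M={n:np.array(cams.calibration(n)['mtx'])@np.array(cams.calibration(n)['camera_from_world'])[:3] for n in('side','scene')}
for k in S:
    a=(np.array(S[k])+.5)/5-.5+[205,165]; b=(np.array(C[k])+.5)/5-.5+[200,130]
    X=cv2.triangulatePoints(M['side'],M['scene'],a.reshape(2,1),b.reshape(2,1))[:,0]; P[k]=X[:3]/X[3]
    d=[np.load(n+'.npz')['d'][int(round(q[1])),int(round(q[0]))] for n,q in(('side',a),('scene',b))]
    print(k,P[k].round(4),world('side',*a,d[0]).round(4),world('scene',*b,d[1]).round(4))
E
python3 tri.py; python3 -c "
from h import *
print(cams.calibration('wrist'))"
```

```text
hub [ 0.5429 -0.0974  0.0732] [ 0.5436 -0.0979  0.0741] [ 0.5416 -0.095   0.0764]
ring [ 0.5679 -0.0998  0.0761] [ 0.568  -0.0978  0.0731] [ 0.5677 -0.1011  0.0745]
key [ 0.5111 -0.2153  0.0748] [ 0.512  -0.2154  0.0751] [ 0.5091 -0.2088  0.0822]
cap [ 0.5644 -0.2237  0.0545] [ 0.5649 -0.2238  0.0547] [ 0.5635 -0.223   0.0554]
FR [ 0.4899 -0.2657  0.0629] [ 0.4903 -0.2608  0.0531] [ 0.4908 -0.3302 -0.0023]
RR [ 0.6199 -0.2816  0.056 ] [ 0.6257 -0.2794  0.0539] [ 0.6101 -0.2816  0.0574]
FL [ 0.5189 -0.0264  0.0536] [ 0.5128  0.0154 -0.0059] [ 0.517  -0.0397  0.035 ]
tabtop [ 0.6268 -0.2258  0.1437] [ 0.6323 -0.2092  0.1168] [ 0.6212 -0.2489  0.1227]
lobeF [ 0.4854 -0.0905  0.0692] [ 0.4871 -0.093   0.0733] [ 0.4882 -0.1457 -0.0022]
lobeFR [ 0.5073 -0.1407  0.0682] [ 0.508  -0.1406  0.0682] [ 0.5059 -0.1366  0.0735]
lobeFL [ 0.5211 -0.0422  0.0668] [0.5116 0.0038 0.    ] [ 0.5212 -0.0432  0.0655]
blue [ 0.5184 -0.0928  0.0729] [ 0.5185 -0.0921  0.0719] [ 0.5179 -0.0925  0.0734]
{'mtx': array([[340.91057741,   0.        , 257.19037759],
       [  0.        , 340.91057741, 188.43721846],
       [  0.        ,   0.        ,   1.        ]]), 'T_tool_cam': array([[ 2.00428222e-04, -9.59886576e-01, -2.80388518e-01,
         7.44108106e-02],
       [ 9.99999866e-01,  3.26201921e-04, -4.01901798e-04,
         6.48125387e-04],
       [ 4.77243414e-04, -2.80388400e-01,  9.59886513e-01,
        -1.43072475e-01],
       [ 0.00000000e+00,  0.00000000e+00,  0.00000000e+00,
         1.00000000e+00]])}
```

Orange is in use, so the wheel sits two clicks from green and needs two clicks clockwise. That means pushing the front lobe toward +y. The wheel axis is at about (0.543,-0.097) and the photometer's yaw is about -7.5°.

Request:
step_arm(
  xyz=[
    [-0.7,0.72,0],
    [-0.7,0.72,0],
    [-0.7,0.72,0],
    [-0.7,0.72,0],
    [-0.7,0.72,0],
  ],
  yaw=[0,0,0,0,0],
  claw=[1,1,1,1,1],
  grip_force=10,
)

```text
time_s: 0.52
tcp_pos: [0.2877, -0.4656, 0.2402]
eef_rot: [180.0, -0.0, -163.2]
contact_force: [0.9, -0.5, -0.4]
gripper_width: 0.0597
gripper_force: 0.0
```

Request:
step_arm(
  xyz=[
    [-0.7,0.72,0],
    [-0.7,0.72,0],
    [-0.7,0.72,0],
    [-0.7,0.72,0],
    [-0.7,0.72,0],
  ],
  yaw=[0,0,0,0,0],
  claw=[1,1,1,1,1],
)

```text
time_s: 0.93
tcp_pos: [0.3802, -0.2873, 0.2406]
eef_rot: [180.0, 0.0, -163.2]
contact_force: [0.9, 0.2, -0.4]
gripper_width: 0.0264
gripper_force: 0.0
```

Request:
step_arm(
  xyz=[
    [-0.7,0.72,0],
    [-0.7,0.72,0],
    [-0.7,0.72,0],
    [-0.7,0.72,0],
    [-0.7,0.72,0],
    [-0.7,0.72,0],
    [-0.7,0.72,0],
    [-0.7,0.72,0],
    [-0.7,0.72,0],
    [-0.7,0.72,0],
    [-0.7,0.72,0],
  ],
  yaw=[-0.1825,-0.1825,-0.1825,-0.1825,-0.1825,-0.1825,-0.1825,-0.1825,-0.1825,-0.1825,-0.1825],
  claw=[1,1,1,1,1,1,1,1,1,1,1],
)

```text
time_s: 1.85
tcp_pos: [0.4721, -0.1114, 0.2403]
eef_rot: [180.0, -0.0, -97.6]
contact_force: [-0.2, 0.4, 0.2]
gripper_width: 0.0006
gripper_force: 0.0
```

Run:
```python
from h import *
from scipy.spatial.transform import Rotation as R
s=status.get_state(); p,d=grab('wrist')
T=np.eye(4);T[:3,:3]=R.from_euler('xyz',s['eef_rot'],degrees=True).as_matrix();T[:3,3]=s['tcp_pos']
np.save('Tw.npy',T)
cv2.imwrite('pics/e.png',p)
```

```text
(no output)
```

View pics/e.png

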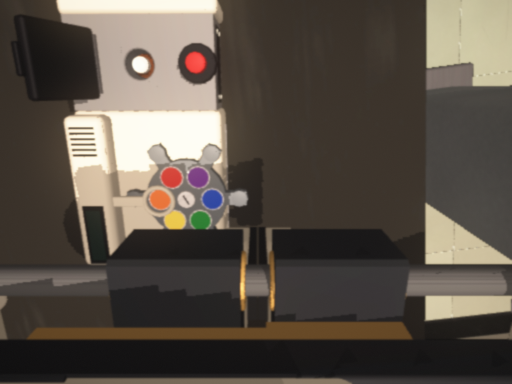

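The wrist view is clear and the photometer lines up with the image. I read the hub at (187,199), blue front lobe tip at (246,198), orange under the ring at (160,200), key at (196,63), vial cap at (140,65), and lid at x 18-100, y 20-100.

```bash
cat > w.py <<'E'
from h import *
def wrist_pts(pts):
    T=np.load('Tw.npy'); w=np.load('wrist.npz'); c=cams.calibration('wrist');K=c['mtx'];G=T@c['T_tool_cam']
    for k,(u,v) in pts.items():
        z=np.median(w['d'][v-1:v+2,u-1:u+2]); X=(G@[(u-K[0,2])/K[0,0]*z,(v-K[1,2])/K[1,1]*z,z,1])[:3]
        ps=np.radians(-7.5);D=X[:2]-[.543,-.0972];print(k,X.round(4),'rel',(D@[np.cos(ps),np.sin(ps)]).round(4),(D@[-np.sin(ps),np.cos(ps)]).round(4))
E
python3 -c "
from w import *
wrist_pts(dict(hub=(187,199),orange=(160,200),blue=(212,199),lobe=(240,198),key=(196,63),cap=(140,65),fr=(217,28),frl=(227,215),lidA=(20,25),lidB=(30,100),lidC=(82,22),lidD=(96,98),rr=(62,10)))"
```

```text
hub [ 0.5429 -0.0944  0.0738] rel -0.0005 0.0027
orange [ 0.569  -0.0966  0.0728] rel 0.0257 0.004
blue [ 0.5194 -0.091   0.0728] rel -0.0242 0.0031
lobe [ 0.4928 -0.088   0.0714] rel -0.051 0.0026
key [ 0.5115 -0.2132  0.0775] rel -0.0161 -0.1191
cap [ 0.566  -0.2204  0.0542] rel 0.0389 -0.1191
fr [ 0.4931 -0.2447  0.0356] rel -0.0303 -0.1528
frl [ 0.5147 -0.0553  0.024 ] rel -0.0335 0.0379
lidA [ 0.6246 -0.2512  0.118 ] rel 0.101 -0.142
lidB [ 0.7107 -0.207  -0.0012] rel 0.1806 -0.0869
lidC [ 0.6073 -0.2615  0.0569] rel 0.0852 -0.1545
lidD [ 0.6092 -0.1971  0.0632] rel 0.0787 -0.0904
rr [ 0.622  -0.273   0.0567] rel 0.1012 -0.164
```

Request:
step_arm(
  xyz=[
    [0,-0.02,0.2],
    [0,-0.02,0.4],
    [0,-0.02,0.55],
    [0,-0.02,0.65],
    [0,-0.02,0.75],
    [0,-0.02,0.8],
    [0,-0.02,0.84],
    [0,-0.02,0.84],
    [0,-0.02,0.84],
  ],
  yaw=[0,0,0,0,0,0,0,0,0],
  claw=[1,1,1,1,1,1,1,1,1],
)

```text
time_s: 2.65
tcp_pos: [0.4763, -0.1121, 0.0727]
eef_rot: [180.0, -0.0, -97.6]
contact_force: [0.3, 0.4, -0.6]
gripper_width: 0.0003
gripper_force: 0.0
```

Request:
step_arm(
  xyz=[
    [-0.02,0,0],
    [-0.04,0,0],
    [-0.06,0,0],
    [-0.08,0,0],
    [-0.1,0,0],
  ],
  yaw=[0,0,0,0,0],
  claw=[1,1,1,1,1],
)

```text
time_s: 3.07
tcp_pos: [0.4792, -0.0917, 0.0731]
eef_rot: [-179.9, 0.0, -97.5]
contact_force: [-0.3, -1.6, 2.5]
gripper_width: 0.0005
gripper_force: 1.1
```

Request:
step_arm(
  xyz=[
    [-0.02,0,0],
    [-0.04,0,0],
    [-0.06,0,0],
    [-0.08,0,0],
    [-0.1,0,0],
    [-0.12,0,0],
    [-0.14,0,0],
    [-0.155,0,0],
    [-0.155,0,0],
    [-0.155,0,0],
  ],
  yaw=[0,0,0,0,0,0,0,0,0,0],
  claw=[1,1,1,1,1,1,1,1,1,1],
)

```text
time_s: 3.9
tcp_pos: [0.4829, -0.0612, 0.0725]
eef_rot: [180.0, 0.0, -97.5]
contact_force: [-0.2, -0.5, -0.2]
gripper_width: 0.0009
gripper_force: 0.0
```

Run:
```python
from h import *
from scipy.spatial.transform import Rotation as R
s=status.get_state(); p,d=grab('wrist'); q,_=grab('side')
cv2.imwrite('pics/f.png',np.vstack([np.hstack([cv2.resize(p,(400,300)),cv2.resize(q[165:285,205:305],(360,300))])]))
```

```text
(no output)
```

View pics/f.png

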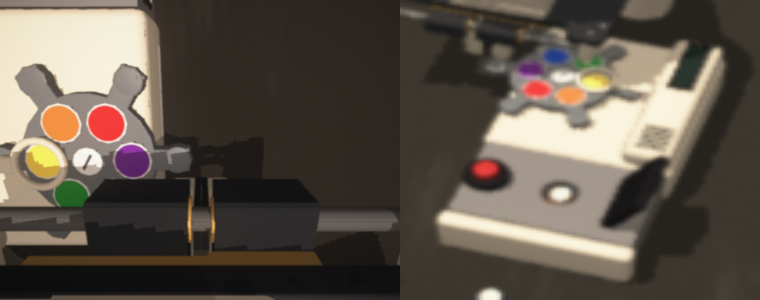

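One click is done: yellow is under the ring and the violet lobe points to the front. I'll repeat the same push.

Request:
step_arm(
  xyz=[
    [0,0.08,0],
    [0,0.18,0],
    [0,0.18,0],
    [0.13,0.18,0],
    [0.255,0.18,0],
    [0.255,0.18,0],
    [0.255,0.1,0],
    [0.255,0,0],
    [0.255,0,0],
    [0.255,0,0],
  ],
  yaw=[0,0,0,0,0,0,0,0,0,0],
  claw=[1,1,1,1,1,1,1,1,1,1],
)

```text
time_s: 4.83
tcp_pos: [0.4769, -0.1121, 0.0723]
eef_rot: [180.0, -0.0, -97.6]
contact_force: [-0.5, 0.1, -0.6]
gripper_width: 0.0005
gripper_force: 0.0
```

Request:
step_arm(
  xyz=[
    [-0.02,0,0],
    [-0.04,0,0],
    [-0.06,0,0],
    [-0.08,0,0],
    [-0.1,0,0],
    [-0.12,0,0],
    [-0.14,0,0],
    [-0.16,0,0],
    [-0.18,0,0],
    [-0.2,0,0],
    [-0.22,0,0],
    [-0.24,0,0],
    [-0.255,0,0],
    [-0.255,0,0],
    [-0.255,0,0],
  ],
  yaw=[0,0,0,0,0,0,0,0,0,0,0,0,0,0,0],
  claw=[1,1,1,1,1,1,1,1,1,1,1,1,1,1,1],
)

```text
time_s: 6.08
tcp_pos: [0.4829, -0.0612, 0.0725]
eef_rot: [180.0, 0.0, -97.5]
contact_force: [0.1, 0.7, -0.0]
gripper_width: 0.0007
gripper_force: 0.0
```

Request:
step_arm(
  xyz=[
    [0,0.08,0],
    [0,0.2,0],
    [0,0.2,0],
    [0,0.2,-0.2],
    [0,0.2,-0.4],
    [0,0.2,-0.6],
    [0,0.2,-0.8],
    [0,0.2,-0.9],
    [0,0.2,-0.9],
  ],
  yaw=[0,0,0,0,0,0,0,0,0],
  claw=[1,1,1,1,1,1,1,1,1],
)

```text
time_s: 6.83
tcp_pos: [0.4457, -0.0561, 0.258]
eef_rot: [-179.5, 0.1, -97.5]
contact_force: [0.3, 0.2, 0.1]
gripper_width: 0.0005
gripper_force: 0.0
```

Request:
step_arm(
  xyz=[
    [0.18,-0.15,0],
    [0.36,-0.3,0],
    [0.54,-0.45,0],
    [0.7,-0.6,0],
    [0.745,-0.6,0],
    [0.745,-0.6,0],
  ],
  yaw=[0,0,0,0,0,0],
  claw=[1,1,1,1,1,1],
)

```text
time_s: 7.33
tcp_pos: [0.5437, -0.2235, 0.2506]
eef_rot: [179.8, -0.0, -97.7]
contact_force: [-0.7, -0.4, 0.1]
gripper_width: 0.0005
gripper_force: 0.0
```

Run:
```python
from h import *
s=np.load('side.npz')['d']
v,u=np.mgrid[0:384,0:512]; X=np.array([world('side',a,b,z) if z>0 else [9,9,9] for a,b,z in zip(u.ravel(),v.ravel(),s.ravel())]) if 0 else None
c=cams.calibration('side');K=c['mtx'];P=np.stack([(u-K[0,2])/K[0,0]*s,(v-K[1,2])/K[1,1]*s,s,np.ones_like(s)],-1)@np.linalg.inv(c['camera_from_world']).T
for x0 in np.arange(.64,.86,.02):
    print(round(x0,2),[float(P[...,2][(s>0)&(abs(P[...,0]-x0-.01)<.01)&(abs(P[...,1]-y)<.02)].max(initial=-1).round(3)) for y in(-.33,-.29,-.25,-.21,-.17,-.13)])
p,d=grab('wrist'); q,_=grab('scene')
cv2.imwrite('pics/g.png',np.hstack([cv2.resize(p,(400,300)),cv2.resize(q[130:235,200:300],(360,378))[:300]]))
```

```text
0.64 [0.006, 0.003, 0.005, 0.004, 0.073, 0.084]
0.66 [0.005, 0.006, 0.005, 0.002, 0.005, 0.005]
0.68 [0.005, 0.005, 0.004, 0.004, 0.004, 0.004]
0.7 [0.006, 0.005, 0.003, 0.004, 0.003, 0.005]
0.72 [0.004, 0.006, 0.004, 0.003, 0.004, 0.004]
0.74 [0.004, 0.004, 0.005, 0.005, 0.008, 0.004]
0.76 [0.005, 0.004, 0.005, 0.004, 0.004, 0.004]
0.78 [0.065, 0.004, 0.005, 0.004, 0.003, 0.007]
0.8 [0.101, 0.099, 0.092, 0.086, 0.07, 0.073]
0.82 [0.104, 0.104, 0.107, 0.104, 0.101, 0.103]
0.84 [0.106, 0.106, 0.105, 0.104, 0.103, 0.105]
```

View pics/g.png

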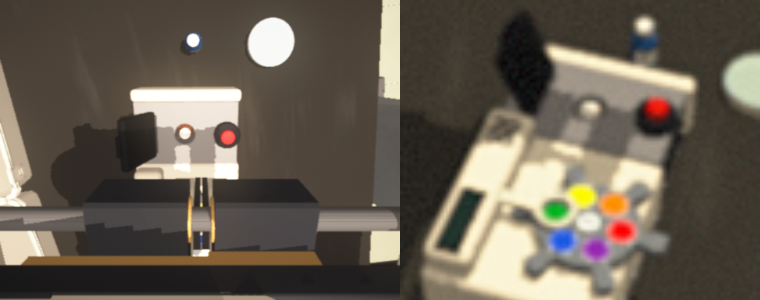

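Green is now under the ring, at (555,210) in the right panel, and the space behind the lid is clear. Next I'll go behind the lid.

Request:
step_arm(
  xyz=[
    [-0.02,-0.16,0],
    [-0.02,-0.32,0],
    [-0.02,-0.48,0],
    [-0.02,-0.634,0],
    [-0.02,-0.634,0],
    [-0.02,-0.634,0.17],
    [-0.02,-0.634,0.34],
    [-0.02,-0.634,0.5],
    [-0.02,-0.634,0.62],
    [-0.02,-0.634,0.67],
    [-0.02,-0.634,0.67],
  ],
  yaw=[0,0,0,0,0,0,0,0,0,0,0],
  claw=[1,1,1,1,1,1,1,1,1,1,1],
)

```text
time_s: 8.35
tcp_pos: [0.6671, -0.231, 0.116]
eef_rot: [179.7, 0.0, -97.5]
contact_force: [-0.1, 0.3, 0.2]
gripper_width: 0.0007
gripper_force: 0.0
```

Request:
step_arm(
  xyz=[
    [0,0.03,0],
    [0,0.06,0],
    [0,0.09,0],
    [0,0.12,0],
    [0,0.15,0],
    [0,0.18,0],
    [0,0.21,0],
    [0,0.24,0],
    [0,0.24,0],
  ],
  yaw=[0,0,0,0,0,0,0,0,0],
  claw=[1,1,1,1,1,1,1,1,1],
)

```text
time_s: 9.1
tcp_pos: [0.62, -0.2258, 0.1187]
eef_rot: [180.0, 0.0, -97.5]
contact_force: [-0.9, 0.1, 0.1]
gripper_width: 0.0007
gripper_force: 0.0
```

Request:
step_arm(
  xyz=[
    [0,0.03,0],
    [0,0.06,0],
    [0,0.09,0],
    [0,0.12,0],
    [0,0.15,0],
    [0,0.15,0],
    [0,0.15,0],
    [0,0.15,0],
  ],
  yaw=[0,0,0,0,0,0,0,0],
  claw=[1,1,1,1,1,1,1,1],
)

```text
time_s: 9.77
tcp_pos: [0.5918, -0.222, 0.1188]
eef_rot: [-180.0, -0.0, -97.5]
contact_force: [0.2, -0.4, 0.1]
gripper_width: 0.0004
gripper_force: 0.0
```

Request:
step_arm(
  xyz=[
    [0,0,-0.2],
    [0,0,-0.4],
    [0,0.1,-0.5],
    [0,0.25,-0.5],
    [0,0.25,-0.5],
    [0,0.25,-0.5],
  ],
  yaw=[0,0,0,0,0,0],
  claw=[1,1,1,1,1,1],
)

```text
time_s: 10.27
tcp_pos: [0.5414, -0.2154, 0.2195]
eef_rot: [-179.9, 0.0, -97.5]
contact_force: [0.2, 0.5, -0.0]
gripper_width: 0.0005
gripper_force: 0.0
```

Run:
```python
from h import *
from scipy.spatial.transform import Rotation as R
s=status.get_state(); p,d=grab('wrist'); q,_=grab('scene')
T=np.eye(4);T[:3,:3]=R.from_euler('xyz',s['eef_rot'],degrees=True).as_matrix();T[:3,3]=s['tcp_pos']
np.save('Tw.npy',T);print(s['tcp_pos'])
cv2.imwrite('pics/i.png',np.hstack([p[:,:430],cv2.resize(q[130:235,200:300],(366,384))]))
```

```text
[ 0.54138058 -0.21536885  0.21948965]
```

View pics/i.png

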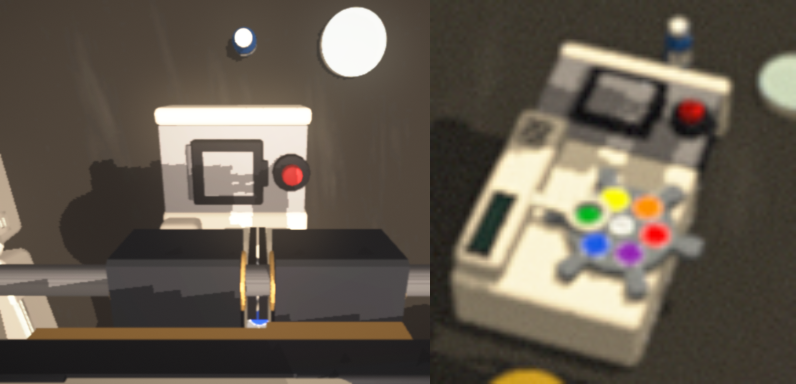

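```bash
python3 -c "
from w import *
wrist_pts(dict(key=(291,176),lid1=(198,150),lid2=(198,195),lid3=(258,150),lid4=(258,195),mid=(230,165),rim=(235,116)))"
```

```text
key [ 0.5134 -0.2143  0.0774] rel -0.0141 -0.12
lid1 [ 0.5906 -0.2457  0.0686] rel 0.0665 -0.141
lid2 [ 0.5978 -0.2054  0.069 ] rel 0.0685 -0.1001
lid3 [ 0.5388 -0.2389  0.0683] rel 0.0143 -0.141
lid4 [ 0.5441 -0.1984  0.069 ] rel 0.0143 -0.1002
mid [ 0.5649 -0.2291  0.0695] rel 0.0389 -0.1279
rim [ 0.5552 -0.2694  0.0564] rel 0.0346 -0.1691
```

Request:
step_arm(
  xyz=[
    [0.014,0.1,0],
    [0.014,0.185,0],
    [0.014,0.185,0],
    [0.014,0.185,0.15],
    [0.014,0.185,0.3],
    [0.014,0.185,0.42],
    [0.014,0.185,0.52],
    [0.014,0.185,0.6],
    [0.014,0.185,0.6],
    [0.014,0.185,0.6],
  ],
  yaw=[0,0,0,0,0,0,0,0,0,0],
  claw=[1,1,1,1,1,1,1,1,1,1],
)

```text
time_s: 11.2
tcp_pos: [0.5051, -0.2135, 0.0975]
eef_rot: [179.8, -0.0, -97.5]
contact_force: [-0.3, -0.8, 1.1]
gripper_width: 0.0005
gripper_force: 0.0
```

The lid is shut flat, with its top at 69 mm all over. I'll press the key slowly.

Request:
step_arm(
  xyz=[
    [0,0,0.01],
    [0,0,0.02],
    [0,0,0.03],
    [0,0,0.04],
    [0,0,0.04],
    [0,0,0.04],
  ],
  yaw=[0,0,0,0,0,0],
  claw=[1,1,1,1,1,1],
)

```text
time_s: 11.7
tcp_pos: [0.5057, -0.2135, 0.0912]
eef_rot: [-179.9, -0.0, -97.5]
contact_force: [1.2, 0.4, 1.6]
gripper_width: 0.0005
gripper_force: 1.1
```

Request:
step_arm(
  xyz=[
    [0,0,0.005],
    [0,0,0.01],
    [0,0,0.01],
    [0,0,0.01],
  ],
  yaw=[0,0,0,0],
  claw=[1,1,1,1],
)

```text
time_s: 12.03
tcp_pos: [0.5056, -0.2134, 0.0889]
eef_rot: [-179.9, -0.0, -97.5]
contact_force: [1.4, -0.6, 3.8]
gripper_width: 0.0003
gripper_force: 1.7
```

Request:
step_arm(
  xyz=[
    [0,0,0.005],
    [0,0,0.01],
    [0,0,0.01],
    [0,0,0.01],
  ],
  yaw=[0,0,0,0],
  claw=[1,1,1,1],
)

```text
time_s: 12.37
tcp_pos: [0.5057, -0.2135, 0.088]
eef_rot: [-179.9, -0.0, -97.5]
contact_force: [-1.1, 3.5, 15.4]
gripper_width: 0.0004
gripper_force: 7.5
```

Request:
step_arm(
  xyz=[
    [0,0,0.005],
    [0,0,0.01],
    [0,0,0.01],
    [0,0,0.01],
  ],
  yaw=[0,0,0,0],
  claw=[1,1,1,1],
)

```text
time_s: 12.7
tcp_pos: [0.5058, -0.2135, 0.0876]
eef_rot: [-179.9, -0.0, -97.4]
contact_force: [-6.0, 5.9, 29.9]
gripper_width: 0.0006
gripper_force: 15.2
```

The force rose sharply at a hard stop, about 5 mm below first contact, so the key is right down. I'll release it.

Request:
step_arm(
  xyz=[
    [0,0,-0.03],
    [0,0,-0.08],
    [0,0,-0.2],
    [0,0,-0.4],
    [0,0,-0.6],
    [0,0.2,-0.7],
    [0,0.2,-0.7],
    [0,0.2,-0.7],
  ],
  yaw=[0,0,0,0,0,0,0,0],
  claw=[1,1,1,1,1,1,1,1],
)

```text
time_s: 13.37
tcp_pos: [0.4639, -0.208, 0.2262]
eef_rot: [-179.9, 0.0, -97.5]
contact_force: [0.2, 0.6, 0.4]
gripper_width: 0.0004
gripper_force: 0.0
```

Run:
```python
from h import *
from scipy.spatial.transform import Rotation as R
s=status.get_state(); p,d=grab('wrist'); q,_=grab('scene')
T=np.eye(4);T[:3,:3]=R.from_euler('xyz',s['eef_rot'],degrees=True).as_matrix();T[:3,3]=s['tcp_pos']
np.save('Tw.npy',T);print(s['tcp_pos'],s['contact_force'])
cv2.imwrite('pics/j.png',np.hstack([p[:,:430],cv2.resize(q[130:235,200:300],(366,384))]))
```

```text
[ 0.46387535 -0.20795364  0.22619741] [0.18039458 0.55083807 0.41681519]
```

View pics/j.png

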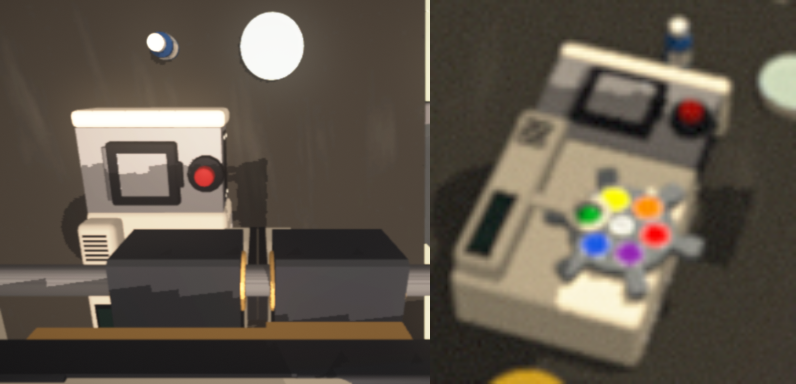

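Green is under the ring at (589,213), the lid is shut, the key is back up, and the loose items haven't moved. I'm handing in.

```bash
python3 -c "
from plant import job
print(job.close_job())"
```

```text
the job is handed in; nothing more can be done
None
```

The green filter is clicked home under the ring and the lid is shut flat over the vial; with both done, the red key was pressed to its stop and released, and the job is handed in at about 13.5 s, with no verdict returned.

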